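# Restock the pick rack, oldest stock in front

## Robot

A 6-joint arm with a two-finger parallel gripper is mounted at the origin on the work surface. World frame = base frame: x ahead of the robot, y to its left, z up, the work surface at z = 0. Lengths are in mm, angles in degrees, forces in N, time in s.
With the tool pointing down it reaches from about 300 to 850 mm from the base axis. Payload 4.2 kg.
Tool frame: the origin (TCP) lies at the very end of the fingers, on their centre line; the grasp point (between the pads) lies 19 mm behind it; z points along the fingers, y is the direction in which the jaws open and shut (so a half turn about z gives the same grasp; the last joint's range is limited). The gripper opens to 91 mm and grips with 3 to 60 N. Pads are 32 mm wide; open, the fingers measure 118 mm over their backs; the gripper's body (76 mm by 178 mm) begins 60 mm behind the grasp point.
Start: joints at [71.734, 18.312, 89.639, -0, 72.044, -1.146], TCP at [169.267, 549.538, 213.976] pointing down, gripper open.
Joint ranges: [-177.97, 177.97], [-48.28, 115.42], [12.27, 149.76], [-77.06, 257.06], [2.81, 150.46], [-146.56, 146.56]. Speed limits (degrees/s): [147.25, 147.25, 180, 180, 180, 180].

## Interface

Orientations are given as [roll, pitch, yaw] about the fixed x, y, z axes, in that order (R = Rz(yaw) Ry(pitch) Rx(roll)).
In Python, from workcell import * gives the robot as it stands. The module is installed in compiled form; this text tells all that it offers.
- The arm moves only by the tool servo_tool, never from a script. Its argument "plan" is a list that holds one entry, the list of rows, each a list of 7 numbers: the shift along the tool's x, y, z in mm, then the turn, a rotation vector about the tool's x, y, z in rad, then the opening, from 0 (shut) to 1 (fully open). A call has 1 to 20 rows; each row is the pose to reach, as a shift and turn from the pose commanded when the call began, along the tool's axes at that moment; what a row does not reach only later rows make up. A row lasts 1/10 s, in which the tool goes at most 50 mm and 8.59 degrees, less where a joint would pass 70% of its speed; a pose out of reach is approached as far as the arm can. A call with a gripper value outside its range is refused whole. The fingers move at their own pace and stop on an object; "squeeze" is the grip in N (left out, the last holds). Time passes only in rows, so rows that repeat a pose let the fingers close. It gives the time, the measured TCP pose, the force and the opening at its end, in the units of the state.
- state(): the state, without advancing time (a new reading comes with each control period).
- grab_frame(name): name is "scene" or "top"; returns a dict with "color" (400x640x3 uint8, red, green, blue), "range_z" (400x640 float32, mm along the optical axis (not along the pixel's ray), 0 where there is no reading), "fx", "fy", "cx", "cy" (pixels), "rvec" (rotation vector, rad) and "tvec" (3), from world to camera coordinates, as OpenCV has them. Camera axes: x right, y down, z forward; pixel columns grow to the right and rows downward; lengths in mm; the calibration is good to about 2 mm. A picture is of the moment at which its call begins.
- job_done(): hands the job in, once; it reports no verdict.
The state is a dict: "time_s": time; "qpos": joint angles; "qvel": joint speeds; "effort": joint torques, N m; "ee_pos": TCP position; "ee_rot": TCP orientation; "force": force on the tool from outside, world axes, zero at the start; "torque": the same for the moment, N m; "gripper_width": finger opening in mm.
Only numpy, scipy, OpenCV 4.12 (cv2) and the standard library are available. Lean on these libraries where they do the work, as an engineer would, in place of code of your own. Each camera call takes 0.05 s, during which the arm holds its last target.

## Task

One tub in the front row of the pick rack has been picked empty, and one place in the rear row stands open: clear the empty tub out of the rack into the free place of the returns tray, then fill the rack up with the two fresh full tubs from the cardboard delivery tray so that all six places hold a full tub standing flat. Keep the oldest stock in front: in no lane may a fresh tub end up in front of one that was already in the rack, so draw an old tub forward where that is needed. Keep the full tubs upright, set every tub down rather than dropping it, and leave the other things on the bench alone.

Things in the scene. Friction and masses are not known exactly. Their poses are not given: they have to be found in the camera images.
- rack: pick rack fixed to the bench: deck 50 above the table, three lanes side by side along y, each two tubs deep along x; 253 (x) x 338 (y); origin at the middle of its footprint on the table; its front looks to -x, the robot. Lanes 107 wide between clear dividers 42 high above the deck; end panels 50, front lip 12 and back stop 30 high above the deck, lip and stop 245 apart
- left_front (a point): front place of the left lane (+y), flat on the deck: where the underside's middle of a tub belongs, on the deck, 50 above the table; x and y along the rack's axes, 61 mm to the front of the rack's middle
- middle_front (a point): front place of the middle lane (the middle one), flat on the deck: where the underside's middle of a tub belongs, on the deck, 50 above the table; x and y along the rack's axes, 61 mm to the front of the rack's middle
- right_front (a point): front place of the right lane (-y), flat on the deck: where the underside's middle of a tub belongs, on the deck, 50 above the table; x and y along the rack's axes, 61 mm to the front of the rack's middle
- left_rear (a point): rear place of the left lane (+y), flat on the deck: where the underside's middle of a tub belongs, on the deck, 50 above the table; x and y along the rack's axes, 61 mm behind the rack's middle
- middle_rear (a point): rear place of the middle lane (the middle one), flat on the deck: where the underside's middle of a tub belongs, on the deck, 50 above the table; x and y along the rack's axes, 61 mm behind the rack's middle
- right_rear (a point): rear place of the right lane (-y), flat on the deck: where the underside's middle of a tub belongs, on the deck, 50 above the table; x and y along the rack's axes, 61 mm behind the rack's middle
- returns_tray: low black plastic tray with a ribbed floor and end grips, fixed left or right of the rack, 270 (x) x 126 (y); origin at the middle of its underside; floor 6 above the table, rim 18 above the table, 250 x 106 inside: room for two tubs one behind the other along x
- returns_near (a point): place for a tub's underside on the returns tray's floor, 61 mm from its middle towards its -x (nearer to the robot); may be taken by the returned tub. Axes as the tray's
- returns_far (a point): the same, 61 mm from the middle towards the tray's +x; one of the two is free at the start
- tub_empty: grey plastic tub, 110 long (x) x 92 wide (y), walls 60 high, origin at the middle of its underside. A carrying bar 14 wide, 16 high and 110 long runs along x over its middle, centre line 105 above the origin, on a post (6 x 30) at each end, 37 clear between rim and bar. Nothing inside; 0.1 to 0.2 kg. At the start in the front place of any of the three lanes
- tub_front_1: grey plastic tub, 110 long (x) x 92 wide (y), walls 60 high, origin at the middle of its underside. A carrying bar 14 wide, 16 high and 110 long runs along x over its middle, centre line 105 above the origin, on a post (6 x 30) at each end, 37 clear between rim and bar. Full of cartons that cannot fall out, up to 64 above the origin; 0.3 to 0.6 kg. Old stock, at the start in the front place of a lane
- tub_front_2: grey plastic tub, 110 long (x) x 92 wide (y), walls 60 high, origin at the middle of its underside. A carrying bar 14 wide, 16 high and 110 long runs along x over its middle, centre line 105 above the origin, on a post (6 x 30) at each end, 37 clear between rim and bar. Full of cartons that cannot fall out, up to 64 above the origin; 0.3 to 0.6 kg. Old stock, at the start in the front place of a lane
- tub_rear_1: grey plastic tub, 110 long (x) x 92 wide (y), walls 60 high, origin at the middle of its underside. A carrying bar 14 wide, 16 high and 110 long runs along x over its middle, centre line 105 above the origin, on a post (6 x 30) at each end, 37 clear between rim and bar. Full of cartons that cannot fall out, up to 64 above the origin; 0.3 to 0.6 kg. Old stock, at the start in the rear place of any lane
- tub_rear_2: grey plastic tub, 110 long (x) x 92 wide (y), walls 60 high, origin at the middle of its underside. A carrying bar 14 wide, 16 high and 110 long runs along x over its middle, centre line 105 above the origin, on a post (6 x 30) at each end, 37 clear between rim and bar. Full of cartons that cannot fall out, up to 64 above the origin; 0.3 to 0.6 kg. Old stock, at the start in the rear place of any lane
- tub_fresh_1: grey plastic tub, 110 long (x) x 92 wide (y), walls 60 high, origin at the middle of its underside. A carrying bar 14 wide, 16 high and 110 long runs along x over its middle, centre line 105 above the origin, on a post (6 x 30) at each end, 37 clear between rim and bar. Full of cartons that cannot fall out, up to 64 above the origin; 0.3 to 0.6 kg. Fresh stock, at the start in the fixed cardboard tray (walls 30 high, floor 6 above the table)
- tub_fresh_2: grey plastic tub, 110 long (x) x 92 wide (y), walls 60 high, origin at the middle of its underside. A carrying bar 14 wide, 16 high and 110 long runs along x over its middle, centre line 105 above the origin, on a post (6 x 30) at each end, 37 clear between rim and bar. Full of cartons that cannot fall out, up to 64 above the origin; 0.3 to 0.6 kg. Fresh stock, at the start in the fixed cardboard tray (walls 30 high, floor 6 above the table)
- tub_returned: grey plastic tub, 110 long (x) x 92 wide (y), walls 60 high, origin at the middle of its underside. A carrying bar 14 wide, 16 high and 110 long runs along x over its middle, centre line 105 above the origin, on a post (6 x 30) at each end, 37 clear between rim and bar. Empty; already in the near or far place of the returns tray: leave it there
- scanner: bystander: black and grey hand scanner lying on its side, about 130 x 145 x 46, origin under its head
- tape: bystander: desk tape dispenser 150 x 62 x 96, origin at the middle of its underside
- carton: bystander: closed cardboard carton 130 x 110 x 85, origin at the middle of its underside
- cleaner: bystander: white bottle, 66 across, 160 high, origin at the middle of its underside
- label_roll: bystander: roll of blank paper labels lying flat, 80 across, 40 high, origin at the middle of its underside

How it is judged:
By the outcome, as a careful person would: the job done as asked, in the order asked, and still so for the second after the job is handed in, with the robot touching nothing.
It also fails if it takes over 69 s, if anything falls off the work surface, if the arm or the gripper's body presses on something with over 40 N, if the wrist force passes 120 N, or if a joint passes its speed limit or range.

## Working session

There is one attempt and no reset: what is moved stays moved. The work goes in short steps, Python scripts to look and compute and a tool call to move; the robot and the scene stay as the last step left them, time stands still between calls to the robot, and variables do not carry over. Pictures are saved under pics/ and viewed, and the job is handed in when it is done.

Besides the shell and the picture viewer there is one more tool, called after ">>>" as name([rows], argument=value, ...), one row to a line, values as JSON. servo_tool: Moves the arm, as the interface text tells. Its arguments: {"type":"object","properties":{"plan":{"type":"array"},"squeeze":{"type":"number"}},"required":["plan"]}

```bash
mkdir -p pics; cat > h.py <<'E'
from workcell import *
import numpy as np, cv2
def save(f,n): cv2.imwrite('pics/'+n,f["color"][:,:,::-1])
def pts(f):
    R,_=cv2.Rodrigues(np.array(f["rvec"],float)); t=np.array(f["tvec"],float).reshape(3)
    z=f["range_z"].astype(float); v,u=np.mgrid[0:z.shape[0],0:z.shape[1]]
    P=np.stack([(u-f["cx"])/f["fx"]*z,(v-f["cy"])/f["fy"]*z,z],-1)
    W=(P-t)@R
    W[z<=0]=np.nan
    return W
E
python3 - <<'E'
from h import *
s=state(); print({k:np.round(v,2) for k,v in s.items()})
for n in("scene","top"):
    f=grab_frame(n); save(f,n+'0.png'); np.savez('pics/'+n+'0.npz',**f)
    R,_=cv2.Rodrigues(np.array(f["rvec"])); print(n,-R.T@np.array(f["tvec"]).reshape(3),R[2])
E
```

```text
{'time_s': np.float64(0.0), 'qpos': array([71.73, 18.35, 89.71, -0.  , 72.04, -1.15]), 'qvel': array([-0.06, -0.07,  0.05,  0.04, -0.04,  0.03]), 'effort': array([ -0.  , -41.25, -23.2 ,   0.07,   0.05,  -0.  ]), 'ee_pos': array([169.1 , 549.04, 213.12]), 'ee_rot': array([-179.9 ,   -0.  ,  162.88]), 'force': array([-0.18,  0.06, -0.42]), 'torque': array([ 0.01,  0.01, -0.04]), 'gripper_width': np.float64(90.92)}
scene [1388.05498585 -234.27614433  763.90904149] [-0.75192937  0.23070561 -0.6175574 ]
top [ 362.81241572   11.33522582 1099.59673399] [ 0.15975422 -0.00298021 -0.98715232]
```

View pics/scene0.png

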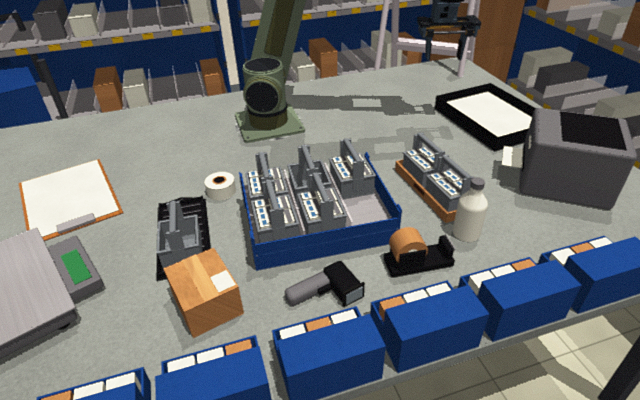

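View pics/top0.png

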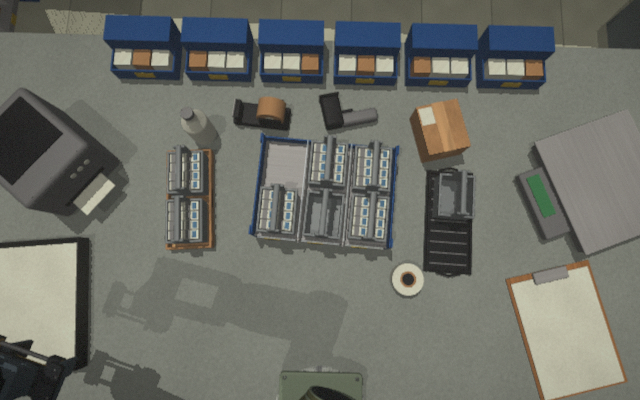

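```bash
cat > m.py <<'E'
from h import *
def bars(f,z0,xr,yr,tol=8):
    W=pts(f); m=(abs(W[...,2]-z0)<tol)&(W[...,0]>xr[0])&(W[...,0]<xr[1])&(W[...,1]>yr[0])&(W[...,1]<yr[1])
    n,l,st,c=cv2.connectedComponentsWithStats(m.astype(np.uint8),connectivity=8)
    for i in range(1,n):
        if st[i,4]<30: continue
        P=W[l==i]
        r=cv2.minAreaRect(P[:,:2].astype(np.float32))
        q=P[:,:2]-P[:,:2].mean(0); w,v=np.linalg.eigh(q.T@q); a=v[:,1]; a=a*np.sign(a[0])
        print('px',np.round(c[i]),st[i,4],'mean',np.round(P.mean(0),1),'rect c',np.round(r[0],1),'sz',np.round(r[1],1),'yaw',np.round(np.degrees(np.arctan2(a[1],a[0])),1))
if __name__=="__main__":
  for n in("top","scene"):
    f=dict(np.load('pics/'+n+'0.npz'))
    print(n,'rack');bars(f,161,(300,700),(-300,250))
    print('trays');bars(f,118,(300,700),(200,420));bars(f,118,(300,700),(-400,-120))
E
python3 m.py
```

```text
top rack
px [328. 158.] 315 mean [610.6  -3.1 162.2] rect c [611.9  -3.6] sz [ 28.5 109.9] yaw -3.2
px [374. 163.] 327 mean [ 601.2 -111.3  162.3] rect c [ 602.2 -111.9] sz [ 28.2 109.9] yaw -3.6
px [274. 207.] 344 mean [492.6 116.5 162. ] rect c [493.  116.7] sz [ 28.  109.4] yaw -2.9
px [323. 212.] 334 mean [484.    4.7 162.4] rect c [485.4   3.7] sz [ 28.2 110.1] yaw -4.8
px [371. 215.] 345 mean [ 480.1 -103.6  162.3] rect c [ 481.1 -104.6] sz [ 28.2 110. ] yaw -4.6
trays
px [191. 126.] 88 mean [694.4 333.2 116.9] rect c [691.8 333.1] sz [44.7 16. ] yaw -88.6
px [178. 168.] 321 mean [589.8 357.5 117.8] rect c [590.6 357.4] sz [110.8  29.6] yaw 4.5
px [177. 218.] 326 mean [466.9 350.4 117.8] rect c [466.9 351.2] sz [108.3  29.7] yaw 4.3
px [384. 167.] 402 mean [ 604.8 -139.8  113.5] rect c [ 603.2 -141.3] sz [ 32.9 101.9] yaw -2.2
px [463. 192.] 339 mean [ 546.6 -329.3  118. ] rect c [ 547.5 -330.3] sz [ 28.7 109.7] yaw -3.1
px [381. 216.] 370 mean [ 485.5 -133.9  113.4] rect c [ 482.2 -136.2] sz [32.  99.3] yaw -2.6
scene rack
px [351. 151.] 184 mean [500.2 112.8 159. ] rect c [49
[... 274 characters left out ...]
 [614.5  -4.6] sz [ 28.3 112.9] yaw -3.5
px [272. 196.] 251 mean [ 610.5 -114.7  159.3] rect c [ 604.8 -114.7] sz [ 29.7 111.9] yaw -3.5
trays
px [429. 143.] 157 mean [473.1 347.9 114.8] rect c [469.3 349.2] sz [108.9  27.6] yaw 5.3
px [456. 167.] 204 mean [598.3 354.9 114.8] rect c [592.8 357. ] sz [112.4  30.2] yaw 4.4
px [253. 174.] 47 mean [ 446.3 -130.3  112. ] rect c [ 446.5 -130.3] sz [20.8 27.1] yaw -9.7
px [259. 195.] 200 mean [ 537.  -133.3  112.7] rect c [ 529.5 -134.8] sz [100.6  29. ] yaw 0.4
px [172. 218.] 256 mean [ 555.6 -332.5  115.9] rect c [ 549.5 -332.6] sz [ 29.5 112.1] yaw -3.2
px [266. 221.] 152 mean [ 635.2 -137.3  113.3] rect c [ 631.9 -139.5] sz [61.7 31.9] yaw 12.0
```

```bash
python3 - <<'E'
from h import *
f=dict(np.load('pics/top0.npz')); c=f["color"][120:285,150:490]
cv2.imwrite('pics/crop0.png',cv2.resize(c[:,:,::-1],None,fx=2.3,fy=2.3,interpolation=2))
W=pts(f)
for u,v in [(280,165),(285,150),(445,240),(450,260),(432,240),(449,185),(407,280),(280,230),(322,190),(445,130),(240,110),(195,120),(262,140),(398,150),(252,235),(392,248),(170,152),(212,152),(167,247),(212,247),(428,170),(473,172),(425,272),(470,272)]:
    print((u,v),np.round(W[v,u],0))
E
```

```text
(280, 165) [619. 118.  50.]
(285, 150) [659. 107.  51.]
(445, 240) [ 439. -318.    5.]
(450, 260) [ 388. -330.    5.]
(432, 240) [ 438. -283.   10.]
(449, 185) [ 586. -331.    9.]
(407, 280) [ 335. -210.   43.]
(280, 230) [446. 106. 109.]
(322, 190) [536.   9. 160.]
(445, 130) [ 713. -300.   86.]
(240, 110) [770. 233.  37.]
(195, 120) [707. 322. 126.]
(262, 140) [668. 160. 104.]
(398, 150) [ 652. -177.  102.]
(252, 235) [435. 177.  77.]
(392, 248) [ 415. -179.    2.]
(170, 152) [642. 399.  65.]
(212, 152) [660. 308.   7.]
(167, 247) [402. 400.  29.]
(212, 247) [405. 289.  15.]
(428, 170) [ 628. -277.    1.]
(473, 172) [ 625. -399.    4.]
(425, 272) [ 355. -265.    2.]
(470, 272) [ 358. -377.   19.]
```

View pics/crop0.png

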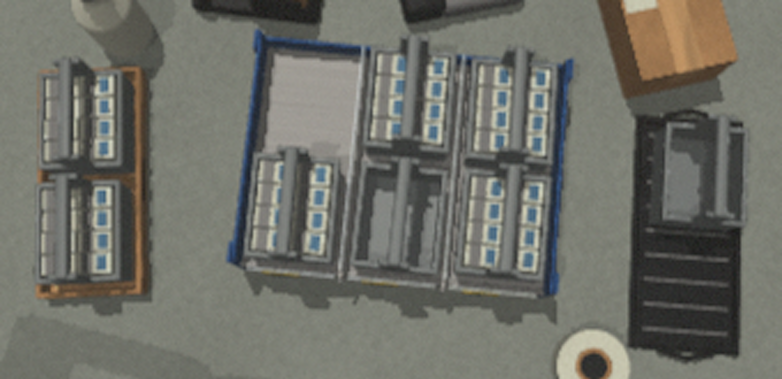

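```bash
python3 - <<'E'
from h import *
for n in("top","scene"):
    f=dict(np.load('pics/'+n+'0.npz'));W=pts(f)
    yaw=np.radians(-3.3); o=np.array([548,1.0]);
    c,s=np.cos(yaw),np.sin(yaw)
    d=W[...,:2]-o; X=d[...,0]*c+d[...,1]*s; Y=-d[...,0]*s+d[...,1]*c; Z=W[...,2]
    print(n)
    def prof(name,m,a,z,lo,hi,step=2):
        out=[]
        for b in np.arange(lo,hi,step):
            k=m&(a>=b)&(a<b+step)
            if k.sum()>2: out.append((round(float(b),0),int(k.sum()),round(float(np.percentile(z[k],90)))))
        print(name,*out)
    prof('L panel Y',(abs(X-60)<50),Y,Z,154,184)
    prof('R panel Y',(abs(X)<110),Y,Z,-184,-150)
    prof('back X (left)',(abs(Y-115)<35),X,Z,104,140)
    prof('lip X',(abs(Y)<150),X,Z,-140,-116)
    # divider tops / bar profile
    for nm,(x,y,zz) in dict(LF=(493,116.7,0),MF=(485,3.7,0),RF=(481,-104.6,0),MR=(612,-3.6,0),RR=(602,-112,0)).items():
        dx=W[...,:2]-[x,y]; XX=dx[...,0]*c+dx[...,1]*s; YY=-dx[...,0]*s+dx[...,1]*c
        k=(abs(XX)<35)&(abs(YY)<24)
        prof(nm+' Y',k,YY,Z,-24,24,3)
E
```

```text
top
L panel Y (154.0, 31, 53) (156.0, 29, 53) (158.0, 29, 53) (160.0, 26, 53) (162.0, 35, 53) (164.0, 131, 98) (166.0, 49, 103) (168.0, 23, 102) (170.0, 5, 105)
R panel Y (-184.0, 10, 4) (-172.0, 3, 107) (-170.0, 14, 105) (-168.0, 51, 103) (-166.0, 173, 102) (-164.0, 162, 101) (-162.0, 8, 64) (-160.0, 4, 53) (-158.0, 4, 90) (-156.0, 34, 112) (-154.0, 74, 113) (-152.0, 114, 112)
back X (left) (104.0, 27, 53) (106.0, 16, 53) (108.0, 19, 54) (110.0, 23, 53) (112.0, 17, 53) (114.0, 21, 53) (116.0, 20, 52) (118.0, 21, 53) (120.0, 15, 53) (122.0, 28, 57) (124.0, 103, 80) (126.0, 22, 83) (128.0, 9, 80)
lip X (-140.0, 88, 3) (-138.0, 88, 3) (-136.0, 93, 3) (-134.0, 85, 3) (-132.0, 117, 51) (-130.0, 149, 56) (-128.0, 144, 62) (-126.0, 110, 64) (-124.0, 95, 65) (-122.0, 76, 64) (-120.0, 92, 54) (-118.0, 199, 148)
LF Y (-24.0, 36, 116) (-21.0, 37, 115) (-18.0, 35, 117) (-15.0, 37, 116) (-12.0, 38, 117) (-9.0, 61, 161) (-6.0, 79, 164) (-3.0, 45, 165) (0.0, 43, 165) (3.0, 39, 165) (6.0, 12, 161) (12.0, 22, 117) (15.0, 31, 116) (18.0, 38, 115) (21.0, 37, 115)
MF Y (-24.0, 31, 55) (-21.0, 31, 57) (
[... 2140 characters left out ...]
0, 19, 162) (3.0, 14, 161)
RF Y (-24.0, 21, 113) (-21.0, 20, 113) (-18.0, 19, 113) (-15.0, 10, 113) (-12.0, 8, 126) (-9.0, 27, 160) (-6.0, 24, 162) (-3.0, 20, 162) (0.0, 23, 162) (3.0, 14, 162) (9.0, 3, 114) (12.0, 5, 112) (15.0, 6, 113) (18.0, 20, 114) (21.0, 19, 113)
MR Y (-24.0, 24, 112) (-21.0, 28, 112) (-18.0, 28, 113) (-15.0, 21, 112) (-12.0, 24, 113) (-9.0, 58, 160) (-6.0, 45, 162) (-3.0, 28, 162) (0.0, 40, 163) (3.0, 15, 162) (18.0, 6, 114) (21.0, 17, 113)
RR Y (-24.0, 28, 112) (-21.0, 25, 112) (-18.0, 27, 113) (-15.0, 19, 113) (-12.0, 14, 113) (-9.0, 47, 161) (-6.0, 35, 161) (-3.0, 27, 162) (0.0, 25, 163) (3.0, 14, 161) (12.0, 11, 114) (15.0, 13, 114) (18.0, 25, 113) (21.0, 24, 113)
```

```bash
python3 - <<'E'
from h import *
for n in("top","scene"):
    f=dict(np.load('pics/'+n+'0.npz'));W=pts(f); dz=2 if n=="top" else -1
    print(n)
    def line(name,m,ax):
        P=W[m][:,:2]; 
        v=cv2.fitLine(P.astype(np.float32),cv2.DIST_HUBER,0,.01,.01).ravel(); a=np.degrees(np.arctan2(v[1],v[0]))
        print(name,len(P),'pt',np.round(v[2:],1),'ang',round((a+ (0 if ax else 90)+90)%180-90,2))
    x,y,z=W[...,0],W[...,1],W[...,2]
    r=lambda v,a,b:(v>a)&(v<b)
    line('Lpanel',r(z,96+dz,103+dz)&r(y,155,180)&r(x,450,670),1)
    line('Rpanel',r(z,96+dz,103+dz)&r(y,-185,-157)&r(x,430,660),1)
    line('back',r(z,74+dz,83+dz)&r(x,660,690)&r(y,65,150),0)
    line('lip',r(z,58+dz,66+dz)&r(x,405,440)&r(y,-140,140),0)
    # tray: rotate
    c,s=np.cos(np.radians(-3.2)),np.sin(np.radians(-3.2)); d=W[...,:2]-[487,-327]; X=d[...,0]*c+d[...,1]*s;Y=-d[...,0]*s+d[...,1]*c
    k=r(z,11+dz,22+dz)
    for nm,m,a in(('Y+',r(X,-100,-10),Y),('X',r(abs(Y),0,30),X)):
        h,e=np.histogram(a[m&k],np.arange(-150,150,3)); print(nm,[(int(b),int(q)) for q,b in zip(h,e) if q>3])
    line('trayL',k&r(X,-110,0)&r(Y,50,70),1); line('trayR',k&r(X,-110,0)&r(Y,-70,-50),1)
E
```

```text
top
Lpanel 157 pt [559.9 168.2] ang -3.65
Rpanel 165 pt [ 547.1 -164.9] ang -4.09
back 65 pt [680.3 107.2] ang -3.68
lip 182 pt [424.3   1.4] ang -4.03
Y+ [(-60, 14), (-57, 40), (-54, 38), (51, 13), (54, 37), (57, 32)]
X [(-141, 15), (-138, 19), (-135, 14), (-129, 17), (-126, 27), (6, 7), (30, 5), (42, 4), (48, 5), (72, 4), (87, 5), (105, 4), (108, 17), (126, 6), (129, 11), (135, 7), (138, 16), (141, 9), (144, 4)]
trayL 100 pt [ 432.7 -267.8] ang -3.23
trayR 111 pt [ 432.2 -378.6] ang -3.09
scene
Lpanel 105 pt [567.3 165.8] ang -4.14
Rpanel 119 pt [ 557.  -167.8] ang -3.97
back 95 pt [683.4 106.5] ang -3.99
lip 37 pt [434.7 -10.6] ang -1.98
Y+ [(-60, 11), (-57, 16), (51, 25), (54, 22)]
X [(-141, 7), (-138, 17), (-135, 13), (-129, 8), (-126, 16), (-123, 16), (-120, 5), (9, 21), (12, 23), (111, 5)]
trayL 58 pt [ 435.7 -270.4] ang -2.77
trayR 32 pt [ 399.4 -379. ] ang -3.14
```

```bash
cat > d.py <<'E'
# usage: d.py curx cury curz curyaw  tx ty tz tyaw [nrows]
import sys,numpy as np
a=list(map(float,sys.argv[1:9])); n=int(sys.argv[9]) if len(sys.argv)>9 else 0
y=np.radians(a[3]); R=np.array([[np.cos(y),np.sin(y),0],[np.sin(y),-np.cos(y),0],[0,0,-1]])
d=R.T@(np.array(a[4:7])-a[:3]); t=-np.radians(a[7]-a[3])
print('delta',np.round(d,1),'turn',round(t,4),'dist',round(np.linalg.norm(d)))
if n:
    u=np.arange(1,n+1)/n; s=u*u*(3-2*u)
    print([[*(int(round(q)) for q in k*d),0,0,round(k*t,3)] for k in s])
E
python3 d.py 169.267 549.538 213.976 162.88 486 3 220 176
```

```text
delta [-463.6 -429.1   -6. ] turn -0.229 dist 632
```

>>> servo_tool([
  [[-15, -14, 0, 0, 0, -0.01, 1], [-45, -42, 0, 0, 0, -0.03, 1], [-80, -74, -1, 0, 0, -0.05, 1], [-115, -106, -2, 0, 0, -0.07, 1], [-150, -139, -2, 0, 0, -0.09, 1], [-185, -171, -3, 0, 0, -0.11, 1], [-220, -204, -3, 0, 0, -0.13, 1], [-255, -236, -4, 0, 0, -0.15, 1], [-290, -268, -4, 0, 0, -0.17, 1], [-325, -301, -5, 0, 0, -0.19, 1], [-360, -333, -5, 0, 0, -0.21, 1], [-395, -366, -6, 0, 0, -0.229, 1], [-425, -393, -6, 0, 0, -0.229, 1], [-450, -417, -6, 0, 0, -0.229, 1], [-463, -429, -6, 0, 0, -0.229, 1], [-463, -429, -6, 0, 0, -0.229, 1]],
], squeeze=45)

```text
time_s: 1.7
ee_pos: [486.2, 1.4, 219.4]
ee_rot: [-180.0, -0.0, 175.8]
force: [0.3, -0.3, -0.6]
gripper_width: 91.3
```

>>> servo_tool([
  [[0, 0, 8, 0, 0, 0, 1], [0, 0, 28, 0, 0, 0, 1], [0, 0, 48, 0, 0, 0, 1], [0, 0, 66, 0, 0, 0, 1], [0, 0, 78, 0, 0, 0, 1], [0, 0, 83, 0, 0, 0, 1], [0, 0, 84, 0, 0, 0, 1], [0, 0, 84, 0, 0, 0, 0], [0, 0, 84, 0, 0, 0, 0], [0, 0, 84, 0, 0, 0, 0], [0, 0, 84, 0, 0, 0, 0], [0, 0, 84, 0, 0, 0, 0], [0, 0, 84, 0, 0, 0, 0]],
])

```text
time_s: 3.0
ee_pos: [485.5, 3.2, 136.0]
ee_rot: [180.0, 0.0, 176.0]
force: [-0.4, -0.3, 1.0]
gripper_width: 46.3
```

>>> servo_tool([
  [[0, 0, 0, 0, 0, 0, 0], [0, 0, 0, 0, 0, 0, 0], [0, 0, 0, 0, 0, 0, 0], [0, 0, 0, 0, 0, 0, 0], [0, 0, 0, 0, 0, 0, 0], [0, 0, 0, 0, 0, 0, 0]],
])

```text
time_s: 3.6
ee_pos: [485.4, 3.3, 135.8]
ee_rot: [180.0, -0.0, 176.0]
force: [-0.2, 0.2, -0.5]
gripper_width: 13.8
```

```bash
python3 d.py 485.5 3.2 265 176 425 -324.7 265 176.9 18
```

```text
delta [  37.5 -331.3    0. ] turn -0.0157 dist 333
[[0, -3, 0, 0, 0, np.float64(-0.0)], [1, -11, 0, 0, 0, np.float64(-0.001)], [3, -25, 0, 0, 0, np.float64(-0.001)], [5, -42, 0, 0, 0, np.float64(-0.002)], [7, -62, 0, 0, 0, np.float64(-0.003)], [10, -86, 0, 0, 0, np.float64(-0.004)], [13, -111, 0, 0, 0, np.float64(-0.005)], [16, -138, 0, 0, 0, np.float64(-0.007)], [19, -166, 0, 0, 0, np.float64(-0.008)], [22, -193, 0, 0, 0, np.float64(-0.009)], [25, -220, 0, 0, 0, np.float64(-0.01)], [28, -245, 0, 0, 0, np.float64(-0.012)], [30, -269, 0, 0, 0, np.float64(-0.013)], [33, -290, 0, 0, 0, np.float64(-0.014)], [35, -307, 0, 0, 0, np.float64(-0.015)], [36, -320, 0, 0, 0, np.float64(-0.015)], [37, -328, 0, 0, 0, np.float64(-0.016)], [37, -331, 0, 0, 0, np.float64(-0.016)]]
```

>>> servo_tool([
  [[0, 0, -5, 0, 0, 0, 0], [0, 0, -20, 0, 0, 0, 0], [0, 0, -45, 0, 0, 0, 0], [0, 0, -72, 0, 0, 0, 0], [0, 0, -98, 0, 0, 0, 0], [0, 0, -118, 0, 0, 0, 0], [1, -4, -128, 0, 0, 0, 0], [2, -16, -130, 0, 0, -0.001, 0], [4, -36, -130, 0, 0, -0.002, 0], [7, -62, -130, 0, 0, -0.003, 0], [10, -92, -130, 0, 0, -0.005, 0], [14, -124, -130, 0, 0, -0.007, 0], [18, -158, -130, 0, 0, -0.008, 0], [22, -192, -130, 0, 0, -0.01, 0], [26, -226, -130, 0, 0, -0.012, 0], [30, -258, -130, 0, 0, -0.013, 0], [33, -288, -130, 0, 0, -0.015, 0], [35, -312, -130, 0, 0, -0.016, 0], [37, -326, -130, 0, 0, -0.016, 0], [37.5, -331, -130, 0, 0, -0.016, 0]],
])

```text
time_s: 5.6
ee_pos: [423.8, -325.4, 264.8]
ee_rot: [179.9, -0.1, 176.8]
force: [0.7, -0.0, -0.7]
gripper_width: 13.3
```

```bash
python3 - <<'E'
from h import *
from m import bars
f=grab_frame("top"); save(f,'top1.png')
cv2.imwrite('pics/top1.png',cv2.resize(f["color"][100:340,240:560,::-1],None,fx=2.4,fy=2.4))
W=pts(f); np.savez('pics/top1.npz',**f)
s=state();print(s['ee_pos'],s['ee_rot'],s['gripper_width'])
E
```

```text
[ 424.16693732 -325.30488167  264.97893187] [ 1.79949678e+02 -8.64603869e-02  1.76832076e+02] 13.710967227701364
```

View pics/top1.png

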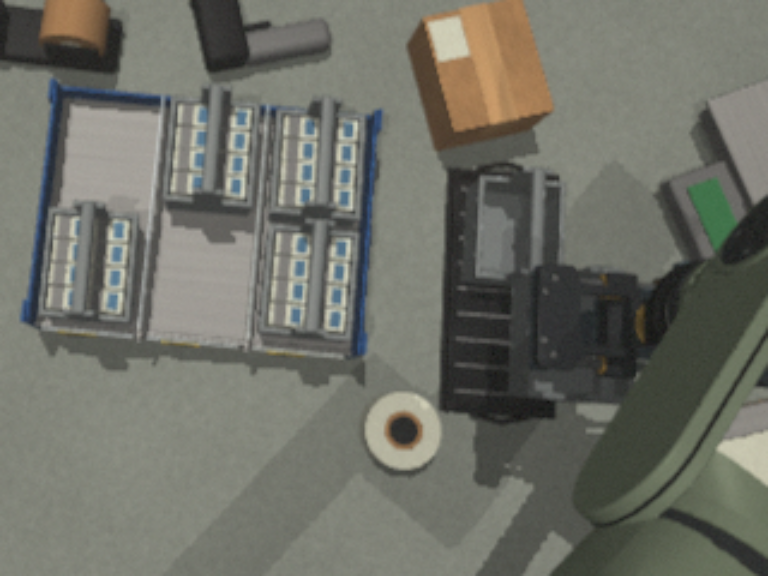

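>>> servo_tool([
  [[0, 0, 5, 0, 0, 0, 0], [0, 0, 20, 0, 0, 0, 0], [0, 0, 42, 0, 0, 0, 0], [0, 0, 68, 0, 0, 0, 0], [0, 0, 94, 0, 0, 0, 0], [0, 0, 118, 0, 0, 0, 0], [0, 0, 140, 0, 0, 0, 0], [0, 0, 156, 0, 0, 0, 0], [0, 0, 165, 0, 0, 0, 0], [0, 0, 170, 0, 0, 0, 0], [0, 0, 172, 0, 0, 0, 0], [0, 0, 173, 0, 0, 0, 0], [0, 0, 174, 0, 0, 0, 0], [0, 0, 174, 0, 0, 0, 0]],
])

```text
time_s: 7.05
ee_pos: [425.2, -324.5, 92.4]
ee_rot: [-180.0, 0.0, 176.9]
force: [0.1, -0.4, -1.5]
gripper_width: 13.7
```

>>> servo_tool([
  [[0, 0, 0.5, 0, 0, 0, 0], [0, 0, 1, 0, 0, 0, 0], [0, 0, 1, 0, 0, 0, 0]],
])

```text
time_s: 7.35
ee_pos: [425.3, -324.4, 91.7]
ee_rot: [-180.0, 0.1, 176.9]
force: [-0.5, 1.6, 4.7]
gripper_width: 14.0
```

```bash
python3 d.py 425 -324.4 220 176.9 612.5 -4 220 176.3 
```

```text
delta [-169.9  330.1    0. ] turn 0.0105 dist 371
```

>>> servo_tool([
  [[0, 0, 0, 0, 0, 0, 0.6], [0, 0, 0, 0, 0, 0, 0.6], [0, 0, 0, 0, 0, 0, 0.6], [0, 0, 0, 0, 0, 0, 0.6], [0, 0, -8, 0, 0, 0, 0.6], [0, 0, -28, 0, 0, 0, 0.6], [0, 0, -58, 0, 0, 0, 0.6], [0, 0, -92, 0, 0, 0, 0.6], [0, 0, -118, 0, 0, 0, 0.6], [0, 0, -130, 0, 0, 0, 0.6]],
])

```text
time_s: 8.35
ee_pos: [425.9, -325.1, 224.1]
ee_rot: [-179.8, 0.2, 176.9]
force: [0.8, 0.1, -0.5]
gripper_width: 54.6
```

>>> servo_tool([
  [[-5, 10, 0, 0, 0, 0.001, 0.6], [-18, 35, 0, 0, 0, 0.002, 0.6], [-36, 70, 0, 0, 0, 0.004, 0.6], [-56, 109, 0, 0, 0, 0.005, 0.6], [-76, 148, 0, 0, 0, 0.007, 0.6], [-97, 188, 0, 0, 0, 0.008, 0.6], [-117, 227, 0, 0, 0, 0.01, 0.6], [-136, 264, 0, 0, 0, 0.01, 0.6], [-152, 295, 0, 0, 0, 0.01, 0.6], [-163, 317, 0, 0, 0, 0.01, 0.6], [-169, 328, 0, 0, 0, 0.01, 0.6], [-170, 330, 0, 0, 0, 0.01, 0.6], [-170, 330, 8, 0, 0, 0.01, 0.6], [-170, 330, 26, 0, 0, 0.01, 0.6], [-170, 330, 48, 0, 0, 0.01, 0.6], [-170, 330, 68, 0, 0, 0.01, 0.6], [-170, 330, 80, 0, 0, 0.01, 0.6], [-170, 330, 85, 0, 0, 0.01, 0.6], [-170, 330, 85, 0, 0, 0.01, 0.6], [-170, 330, 85, 0, 0, 0.01, 0.3]],
])

```text
time_s: 10.35
ee_pos: [613.0, -4.2, 136.8]
ee_rot: [180.0, 0.1, 176.3]
force: [0.4, 1.5, 0.3]
gripper_width: 49.4
```

>>> servo_tool([
  [[0, 0, 0, 0, 0, 0, 0], [0, 0, 0, 0, 0, 0, 0], [0, 0, 0, 0, 0, 0, 0], [0, 0, 0, 0, 0, 0, 0], [0, 0, 0, 0, 0, 0, 0], [0, 0, 0, 0, 0, 0, 0], [0, 0, 0, 0, 0, 0, 0]],
])

```text
time_s: 11.05
ee_pos: [612.5, -3.9, 136.1]
ee_rot: [180.0, 0.0, 176.3]
force: [-0.3, 0.1, 1.7]
gripper_width: 13.8
```

```bash
python3 d.py 612.5 -4 220 176.3 487.7 5 220 176.1 
```

```text
delta [125.1   0.9   0. ] turn 0.0035 dist 125
```

>>> servo_tool([
  [[0, 0, -3, 0, 0, 0, 0], [0, 0, -10, 0, 0, 0, 0], [0, 0, -20, 0, 0, 0, 0], [0, 0, -26, 0, 0, 0, 0], [3, 0, -28, 0, 0, 0, 0], [12, 0, -28, 0, 0, 0, 0], [26, 0, -28, 0, 0, 0, 0], [44, 0, -28, 0, 0, 0.002, 0], [64, 0.5, -28, 0, 0, 0.002, 0], [84, 0.5, -28, 0, 0, 0.003, 0], [102, 1, -28, 0, 0, 0.003, 0], [116, 1, -28, 0, 0, 0.003, 0], [123, 1, -27, 0, 0, 0.003, 0], [125, 1, -22, 0, 0, 0.003, 0], [125, 1, -15, 0, 0, 0.003, 0], [125, 1, -9, 0, 0, 0.003, 0], [125, 1, -4, 0, 0, 0.003, 0], [125, 1, -2, 0, 0, 0.003, 0], [125, 1, -0.5, 0, 0, 0.003, 0], [125, 1, 0.5, 0, 0, 0.003, 0]],
])

```text
time_s: 13.05
ee_pos: [487.9, 5.0, 136.1]
ee_rot: [180.0, -0.0, 176.2]
force: [-3.6, 0.1, 7.9]
gripper_width: 13.8
```

```bash
python3 d.py 487.7 5 220 176.1 591.5 357 220 184.4 
```

```text
delta [-79.6 358.2   0. ] turn -0.1449 dist 367
```

>>> servo_tool([
  [[0, 0, 0, 0, 0, 0, 0.6], [0, 0, 0, 0, 0, 0, 0.6], [0, 0, 0, 0, 0, 0, 0.6], [0, 0, 0, 0, 0, 0, 0.6], [0, 0, -8, 0, 0, 0, 0.6], [0, 0, -26, 0, 0, 0, 0.6], [0, 0, -48, 0, 0, 0, 0.6], [0, 0, -68, 0, 0, 0, 0.6], [0, 0, -80, 0, 0, 0, 0.6], [0, 0, -85, 0, 0, 0, 0.6]],
])

```text
time_s: 14.05
ee_pos: [488.4, 5.0, 222.0]
ee_rot: [180.0, 0.2, 176.2]
force: [-0.6, 0.5, -0.0]
gripper_width: 54.5
```

>>> servo_tool([
  [[-2, 10, 0, 0, 0, -0.005, 0.6], [-8, 36, 0, 0, 0, -0.015, 0.6], [-16, 74, 0, 0, 0, -0.03, 0.6], [-26, 116, 0, 0, 0, -0.05, 0.6], [-35, 159, 0, 0, 0, -0.07, 0.6], [-45, 202, 0, 0, 0, -0.09, 0.6], [-54, 245, 0, 0, 0, -0.11, 0.6], [-63, 285, 0, 0, 0, -0.13, 0.6], [-71, 319, 0, 0, 0, -0.14, 0.6], [-77, 344, 0, 0, 0, -0.145, 0.6], [-79, 355, 0, 0, 0, -0.145, 0.6], [-80, 358, 0, 0, 0, -0.145, 0.6], [-80, 358, 0, 0, 0, -0.145, 0.6], [-80, 358, 0, 0, 0, -0.145, 0.6]],
])

```text
time_s: 15.45
ee_pos: [591.3, 355.7, 220.5]
ee_rot: [-180.0, -0.0, -175.6]
force: [0.2, -0.5, 1.0]
gripper_width: 54.6
```

```bash
python3 - <<'E'
from h import *
for n in ("scene","top"):
    f=grab_frame(n); np.savez('pics/%s2.npz'%n,**f)
    cv2.imwrite('pics/%s2.png'%n,cv2.resize(f["color"][100:300,140:500,::-1],None,fx=2.2,fy=2.2))
s=state();print(s['ee_pos'],s['ee_rot'])
E
```

```text
[591.44196359 355.69058057 220.90468407] [-1.79998705e+02  9.83736372e-03 -1.75592948e+02]
```

View pics/scene2.png

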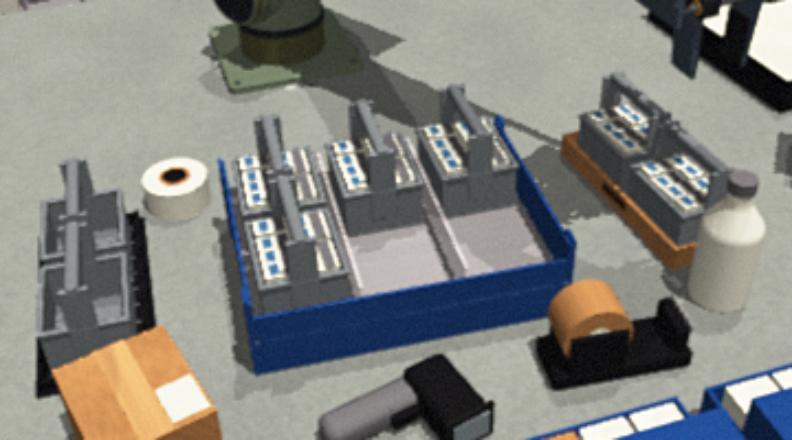

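View pics/top2.png

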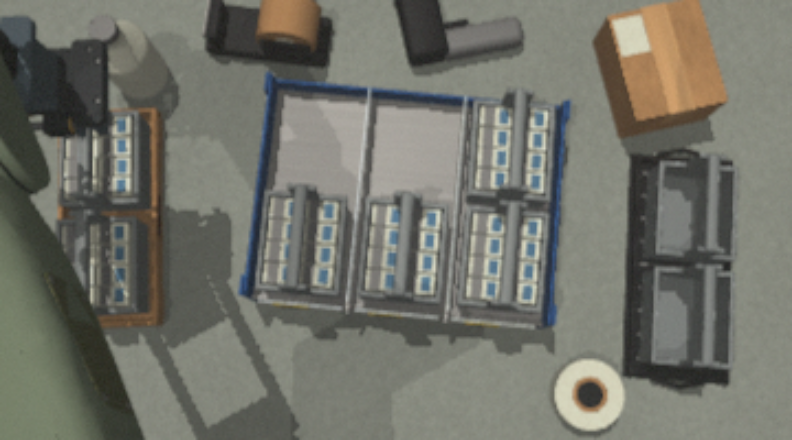

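>>> servo_tool([
  [[0, 0, 6, 0, 0, 0, 0.6], [0, 0, 22, 0, 0, 0, 0.6], [0, 0, 46, 0, 0, 0, 0.6], [0, 0, 74, 0, 0, 0, 0.6], [0, 0, 100, 0, 0, 0, 0.6], [0, 0, 118, 0, 0, 0, 0.6], [0, 0, 126, 0, 0, 0, 0.6], [0, 0, 128, 0, 0, 0, 0.6], [0, 0, 128, 0, 0, 0, 0], [0, 0, 128, 0, 0, 0, 0], [0, 0, 128, 0, 0, 0, 0], [0, 0, 128, 0, 0, 0, 0], [0, 0, 128, 0, 0, 0, 0], [0, 0, 128, 0, 0, 0, 0], [0, 0, 128, 0, 0, 0, 0], [0, 0, 128, 0, 0, 0, 0]],
])

```text
time_s: 17.15
ee_pos: [591.6, 357.4, 92.8]
ee_rot: [179.9, 0.0, -175.5]
force: [-1.1, 2.1, 2.0]
gripper_width: 14.0
```

```bash
python3 d.py 591.9 356.9 220 184.4 610.7 -3 220 176.1 18
```

```text
delta [   8.9 -360.3    0. ] turn 0.1449 dist 360
[[0, -3, 0, 0, 0, np.float64(0.001)], [0, -12, 0, 0, 0, np.float64(0.005)], [1, -27, 0, 0, 0, np.float64(0.011)], [1, -45, 0, 0, 0, np.float64(0.018)], [2, -68, 0, 0, 0, np.float64(0.027)], [2, -93, 0, 0, 0, np.float64(0.038)], [3, -121, 0, 0, 0, np.float64(0.049)], [4, -150, 0, 0, 0, np.float64(0.06)], [4, -180, 0, 0, 0, np.float64(0.072)], [5, -210, 0, 0, 0, np.float64(0.084)], [6, -239, 0, 0, 0, np.float64(0.096)], [7, -267, 0, 0, 0, np.float64(0.107)], [7, -292, 0, 0, 0, np.float64(0.118)], [8, -315, 0, 0, 0, np.float64(0.127)], [8, -334, 0, 0, 0, np.float64(0.134)], [9, -348, 0, 0, 0, np.float64(0.14)], [9, -357, 0, 0, 0, np.float64(0.144)], [9, -360, 0, 0, 0, np.float64(0.145)]]
```

>>> servo_tool([
  [[0, 0, -3, 0, 0, 0, 0], [0, 0, -12, 0, 0, 0, 0], [0, 0, -28, 0, 0, 0, 0], [0, 0, -48, 0, 0, 0, 0], [0, 0, -72, 0, 0, 0, 0], [0, 0, -98, 0, 0, 0, 0], [0, 0, -122, 0, 0, 0, 0], [0, 0, -142, 0, 0, 0, 0], [0, 0, -158, 0, 0, 0, 0], [0, 0, -167, 0, 0, 0, 0], [0, 0, -170, 0, 0, 0, 0]],
])

```text
time_s: 18.25
ee_pos: [591.6, 356.7, 263.2]
ee_rot: [180.0, 0.0, -175.5]
force: [-0.9, 0.2, -5.9]
gripper_width: 13.7
```

>>> servo_tool([
  [[0, -3, 0, 0, 0, 0.001, 0], [0, -12, 0, 0, 0, 0.005, 0], [1, -27, 0, 0, 0, 0.011, 0], [1, -45, 0, 0, 0, 0.018, 0], [2, -68, 0, 0, 0, 0.027, 0], [2, -93, 0, 0, 0, 0.038, 0], [3, -121, 0, 0, 0, 0.049, 0], [4, -150, 0, 0, 0, 0.06, 0], [4, -180, 0, 0, 0, 0.072, 0], [5, -210, 0, 0, 0, 0.084, 0], [6, -239, 0, 0, 0, 0.096, 0], [7, -267, 0, 0, 0, 0.107, 0], [7, -292, 0, 0, 0, 0.118, 0], [8, -315, 0, 0, 0, 0.127, 0], [8, -334, 0, 0, 0, 0.134, 0], [9, -348, 0, 0, 0, 0.14, 0], [9, -357, 0, 0, 0, 0.144, 0], [9, -360, 0, 0, 0, 0.145, 0], [9, -360, 0, 0, 0, 0.145, 0]],
])

```text
time_s: 20.15
ee_pos: [610.6, -2.8, 262.4]
ee_rot: [180.0, -0.0, 176.2]
force: [0.2, 0.6, -5.6]
gripper_width: 13.7
```

```bash
python3 - <<'E'
from h import *
for n in ("scene",):
    f=grab_frame(n); np.savez('pics/%s3.npz'%n,**f)
    cv2.imwrite('pics/%s3.png'%n,cv2.resize(f["color"][60:300,180:500,::-1],None,fx=2.4,fy=2.4))
s=state();print(s['ee_pos'],s['ee_rot'],s['gripper_width'],s['force'])
E
```

```text
[610.59515468  -2.26414999 262.39135334] [ 1.79958544e+02 -8.65633912e-03  1.76187006e+02] 13.638564727656163 [-0.20403402  0.86320315 -5.94274112]
```

View pics/scene3.png

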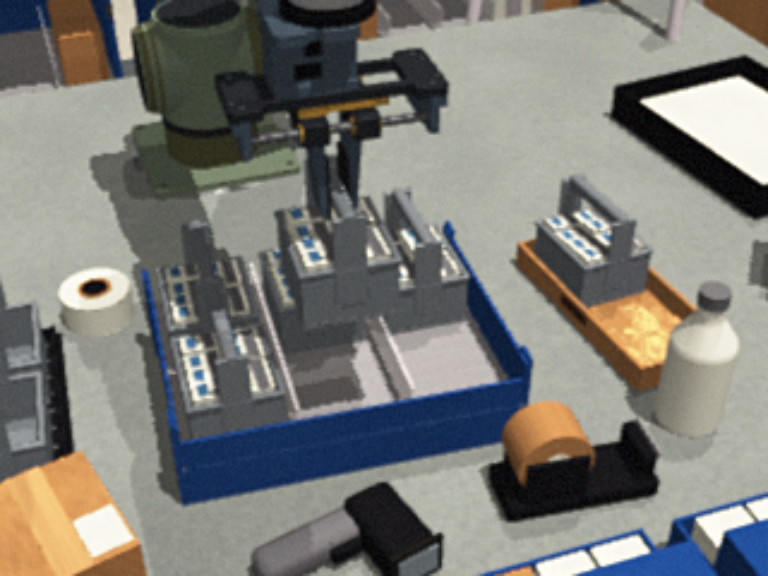

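>>> servo_tool([
  [[0, 0, 3, 0, 0, 0, 0], [0, 0, 12, 0, 0, 0, 0], [0, 0, 26, 0, 0, 0, 0], [0, 0, 44, 0, 0, 0, 0], [0, 0, 62, 0, 0, 0, 0], [0, 0, 80, 0, 0, 0, 0], [0, 0, 96, 0, 0, 0, 0], [0, 0, 108, 0, 0, 0, 0], [0, 0, 116, 0, 0, 0, 0], [0, 0, 121, 0, 0, 0, 0], [0, 0, 123, 0, 0, 0, 0], [0, 0, 124.5, 0, 0, 0, 0], [0, 0, 125.5, 0, 0, 0, 0], [0, 0, 126, 0, 0, 0, 0], [0, 0, 126, 0, 0, 0, 0]],
])

```text
time_s: 21.7
ee_pos: [610.9, -2.7, 136.8]
ee_rot: [180.0, 0.0, 176.2]
force: [1.0, -0.2, -5.0]
gripper_width: 13.6
```

>>> servo_tool([
  [[0, 0, 0.5, 0, 0, 0, 0], [0, 0, 1, 0, 0, 0, 0], [0, 0, 1, 0, 0, 0, 0]],
])

```text
time_s: 22.0
ee_pos: [610.9, -2.4, 136.6]
ee_rot: [180.0, 0.1, 176.2]
force: [-1.9, 1.6, 3.0]
gripper_width: 13.8
```

>>> servo_tool([
  [[0, 0, 0, 0, 0, 0, 0.6], [0, 0, 0, 0, 0, 0, 0.6], [0, 0, 0, 0, 0, 0, 0.6], [0, 0, 0, 0, 0, 0, 0.6], [0, 0, -8, 0, 0, 0, 0.6], [0, 0, -26, 0, 0, 0, 0.6], [0, 0, -48, 0, 0, 0, 0.6], [0, 0, -68, 0, 0, 0, 0.6], [0, 0, -80, 0, 0, 0, 0.6], [0, 0, -85, 0, 0, 0, 0.6]],
])

```text
time_s: 23.0
ee_pos: [611.3, -2.8, 222.1]
ee_rot: [180.0, 0.2, 176.2]
force: [-0.8, -0.1, 0.3]
gripper_width: 54.8
```

```bash
python3 d.py 610.7 -3 220 176.1 468 350 220 184.5; python3 d.py 468 350 220 184.5 617.3 107.8 220 176.1 20
python3 - <<'E'
from h import *
from m import bars
f=dict(np.load('pics/scene3.npz')); bars(f,116,(400,700),(250,420))
f=dict(np.load('pics/scene2.npz')); bars(f,116,(400,700),(250,420))
E
```

```text
delta [166.4 342.5   0. ] turn -0.1466 dist 381
delta [-129.8 -253.2    0. ] turn 0.1466 dist 285
[[-1, -2, 0, 0, 0, np.float64(0.001)], [-4, -7, 0, 0, 0, np.float64(0.004)], [-8, -15, 0, 0, 0, np.float64(0.009)], [-14, -26, 0, 0, 0, np.float64(0.015)], [-20, -40, 0, 0, 0, np.float64(0.023)], [-28, -55, 0, 0, 0, np.float64(0.032)], [-37, -71, 0, 0, 0, np.float64(0.041)], [-46, -89, 0, 0, 0, np.float64(0.052)], [-55, -108, 0, 0, 0, np.float64(0.062)], [-65, -127, 0, 0, 0, np.float64(0.073)], [-75, -146, 0, 0, 0, np.float64(0.084)], [-84, -164, 0, 0, 0, np.float64(0.095)], [-93, -182, 0, 0, 0, np.float64(0.105)], [-102, -198, 0, 0, 0, np.float64(0.115)], [-110, -214, 0, 0, 0, np.float64(0.124)], [-116, -227, 0, 0, 0, np.float64(0.131)], [-122, -238, 0, 0, 0, np.float64(0.138)], [-126, -246, 0, 0, 0, np.float64(0.143)], [-129, -251, 0, 0, 0, np.float64(0.146)], [-130, -253, 0, 0, 0, np.float64(0.147)]]
px [429. 143.] 183 mean [472.4 347.8 113.9] rect c [468.8 351.3] sz [112.4  31.4] yaw 4.9
px [429. 143.] 178 mean [473.1 347.9 114.1] rect c [468.3 349.7] sz [111.5  28.2] yaw 5.0
px [456. 167.] 234 mean [597.6 354.4 114. ] rect c [594.1 356.9] sz [110.7  30.1] yaw 4.3
```

>>> servo_tool([
  [[4, 9, 0, 0, 0, -0.005, 0.6], [16, 34, 0, 0, 0, -0.015, 0.6], [34, 70, 0, 0, 0, -0.03, 0.6], [53, 110, 0, 0, 0, -0.05, 0.6], [73, 150, 0, 0, 0, -0.07, 0.6], [93, 191, 0, 0, 0, -0.09, 0.6], [112, 231, 0, 0, 0, -0.11, 0.6], [131, 270, 0, 0, 0, -0.13, 0.6], [148, 304, 0, 0, 0, -0.14, 0.6], [160, 329, 0, 0, 0, -0.147, 0.6], [165, 340, 0, 0, 0, -0.147, 0.6], [166.4, 342.5, 0, 0, 0, -0.147, 0.6], [166.4, 342.5, 6, 0, 0, -0.147, 0.6], [166.4, 342.5, 22, 0, 0, -0.147, 0.6], [166.4, 342.5, 46, 0, 0, -0.147, 0.6], [166.4, 342.5, 74, 0, 0, -0.147, 0.6], [166.4, 342.5, 100, 0, 0, -0.147, 0.6], [166.4, 342.5, 118, 0, 0, -0.147, 0.6], [166.4, 342.5, 126, 0, 0, -0.147, 0.6], [166.4, 342.5, 128, 0, 0, -0.147, 0.6]],
])

```text
time_s: 25.0
ee_pos: [467.6, 348.7, 91.4]
ee_rot: [-179.9, -0.1, -175.5]
force: [1.2, -0.4, 0.1]
gripper_width: 54.7
```

>>> servo_tool([
  [[0, 0, 0, 0, 0, 0, 0], [0, 0, 0, 0, 0, 0, 0], [0, 0, 0, 0, 0, 0, 0], [0, 0, 0, 0, 0, 0, 0], [0, 0, 0, 0, 0, 0, 0], [0, 0, 0, 0, 0, 0, 0], [0, 0, 0, 0, 0, 0, 0], [0, 0, 0, 0, 0, 0, 0]],
])

```text
time_s: 25.8
ee_pos: [467.6, 350.7, 92.7]
ee_rot: [179.9, 0.0, -175.4]
force: [-0.1, 2.4, 0.4]
gripper_width: 13.8
```

>>> servo_tool([
  [[0, 0, -3, 0, 0, 0, 0], [0, 0, -12, 0, 0, 0, 0], [0, 0, -28, 0, 0, 0, 0], [0, 0, -48, 0, 0, 0, 0], [0, 0, -72, 0, 0, 0, 0], [0, 0, -98, 0, 0, 0, 0], [0, 0, -122, 0, 0, 0, 0], [0, 0, -142, 0, 0, 0, 0], [0, 0, -158, 0, 0, 0, 0], [0, 0, -167, 0, 0, 0, 0], [0, 0, -170, 0, 0, 0, 0]],
])

```text
time_s: 26.9
ee_pos: [467.5, 349.9, 263.1]
ee_rot: [180.0, 0.0, -175.4]
force: [0.4, 0.1, -5.8]
gripper_width: 13.9
```

>>> servo_tool([
  [[-1, -2, 0, 0, 0, 0.001, 0], [-4, -7, 0, 0, 0, 0.004, 0], [-8, -15, 0, 0, 0, 0.009, 0], [-14, -26, 0, 0, 0, 0.015, 0], [-20, -40, 0, 0, 0, 0.023, 0], [-28, -55, 0, 0, 0, 0.032, 0], [-37, -71, 0, 0, 0, 0.041, 0], [-46, -89, 0, 0, 0, 0.052, 0], [-55, -108, 0, 0, 0, 0.062, 0], [-65, -127, 0, 0, 0, 0.073, 0], [-75, -146, 0, 0, 0, 0.084, 0], [-84, -164, 0, 0, 0, 0.095, 0], [-93, -182, 0, 0, 0, 0.105, 0], [-102, -198, 0, 0, 0, 0.115, 0], [-110, -214, 0, 0, 0, 0.124, 0], [-116, -227, 0, 0, 0, 0.131, 0], [-122, -238, 0, 0, 0, 0.138, 0], [-126, -246, 0, 0, 0, 0.143, 0], [-129, -252, 0, 0, 0, 0.147, 0], [-130, -253, 0, 0, 0, 0.147, 0]],
])

```text
time_s: 28.9
ee_pos: [617.6, 107.9, 262.4]
ee_rot: [-180.0, -0.0, 176.1]
force: [-0.5, -0.0, -5.6]
gripper_width: 13.7
```

```bash
python3 - <<'E'
from h import *
for n in ("scene",):
    f=grab_frame(n); np.savez('pics/%s4.npz'%n,**f)
    cv2.imwrite('pics/%s4.png'%n,cv2.resize(f["color"][60:300,180:500,::-1],None,fx=2.4,fy=2.4))
s=state();print(s['ee_pos'],s['ee_rot'],s['gripper_width'],s['force'])
E
```

```text
[617.54940171 108.26612206 262.37808794] [ 1.79982421e+02 -4.45562457e-03  1.76164099e+02] 13.741368078169094 [-0.73559809  0.10275495 -5.77646996]
```

View pics/scene4.png

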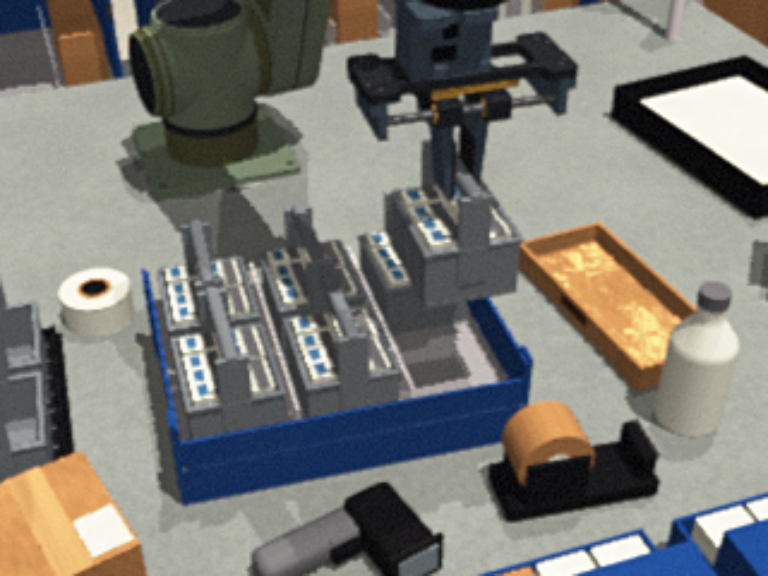

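>>> servo_tool([
  [[0, 0, 3, 0, 0, 0, 0], [0, 0, 12, 0, 0, 0, 0], [0, 0, 26, 0, 0, 0, 0], [0, 0, 44, 0, 0, 0, 0], [0, 0, 62, 0, 0, 0, 0], [0, 0, 80, 0, 0, 0, 0], [0, 0, 96, 0, 0, 0, 0], [0, 0, 108, 0, 0, 0, 0], [0, 0, 116, 0, 0, 0, 0], [0, 0, 121, 0, 0, 0, 0], [0, 0, 123, 0, 0, 0, 0], [0, 0, 124.5, 0, 0, 0, 0], [0, 0, 125.5, 0, 0, 0, 0], [0, 0, 126, 0, 0, 0, 0], [0, 0, 126.5, 0, 0, 0, 0]],
])

```text
time_s: 30.45
ee_pos: [617.6, 108.5, 136.7]
ee_rot: [180.0, 0.1, 176.2]
force: [-1.1, 0.9, -0.8]
gripper_width: 14.0
```

>>> servo_tool([
  [[0, 0, 0.5, 0, 0, 0, 0], [0, 0, 0.5, 0, 0, 0, 0]],
])

```text
time_s: 30.65
ee_pos: [617.6, 108.6, 136.6]
ee_rot: [180.0, 0.1, 176.2]
force: [-2.1, 2.4, 1.6]
gripper_width: 13.7
```

>>> servo_tool([
  [[0, 0, 0, 0, 0, 0, 0.6], [0, 0, 0, 0, 0, 0, 0.6], [0, 0, 0, 0, 0, 0, 0.6], [0, 0, 0, 0, 0, 0, 0.6], [0, 0, -8, 0, 0, 0, 0.6], [0, 0, -26, 0, 0, 0, 0.6], [0, 0, -50, 0, 0, 0, 0.6], [0, 0, -80, 0, 0, 0, 0.6], [0, 0, -110, 0, 0, 0, 0.6], [0, 0, -130, 0, 0, 0, 0.6], [5, 10, -135, 0, 0, 0, 0.6], [20, 40, -135, 0, 0, 0, 0.6], [40, 80, -135, 0, 0, 0, 0.6], [60, 120, -135, 0, 0, 0, 0.6], [80, 160, -135, 0, 0, 0, 0.6], [95, 190, -135, 0, 0, 0, 0.6], [105, 210, -135, 0, 0, 0, 0.6], [110, 220, -135, 0, 0, 0, 0.6], [110, 220, -135, 0, 0, 0, 0.6]],
])

```text
time_s: 32.55
ee_pos: [521.3, 336.3, 269.8]
ee_rot: [-180.0, -0.1, 176.3]
force: [-0.2, 0.0, 0.0]
gripper_width: 54.6
```

```bash
python3 - <<'E'
from h import *
from m import bars
for n in ("scene","top"):
    f=grab_frame(n); np.savez('pics/%s5.npz'%n,**f)
    cv2.imwrite('pics/%s5.png'%n,cv2.resize(f["color"][80:300,140:500,::-1],None,fx=2.2,fy=2.2))
    bars(f,162 if n=="top" else 159,(400,700),(-200,180)); bars(f,118 if n=="top" else 115,(400,700),(-380,-250))
s=state();print(s['ee_pos'],s['gripper_width'],s['time_s'])
E
```

```text
px [361. 167.] 468 mean [569.7 108.5 158.3] rect c [557.1 110.8] sz [ 29.1 234.2] yaw -3.2
px [315. 175.] 473 mean [564.3  -1.9 158.6] rect c [ 5.528e+02 -2.000e-01] sz [ 29.8 233.4] yaw -3.4
px [268. 183.] 484 mean [ 557.9 -111.6  158.8] rect c [ 543.3 -110.7] sz [ 30.4 234.4] yaw -3.6
px [172. 208.] 446 mean [ 518.9 -330.2  115.3] rect c [ 502.7 -329.9] sz [ 29.9 206. ] yaw -3.8
px [280. 155.] 328 mean [614.9 109.  162.1] rect c [616.4 109.3] sz [ 28.7 110.7] yaw -3.9
px [327. 159.] 320 mean [608.6  -1.4 162.2] rect c [610.   -1.4] sz [ 28.5 110.3] yaw -3.8
px [375. 164.] 324 mean [ 601.  -111.4  162.3] rect c [ 602.3 -111.9] sz [ 28.9 110.5] yaw -3.5
px [274. 207.] 341 mean [492.9 116.5 162. ] rect c [493.5 117. ] sz [ 28.  110.4] yaw -3.0
px [323. 211.] 331 mean [486.3   5.7 162.3] rect c [487.5   5. ] sz [ 28.1 109.7] yaw -3.8
px [371. 215.] 343 mean [ 479.8 -103.6  162.2] rect c [ 481.2 -104.6] sz [ 28.6 109.7] yaw -4.6
px [463. 192.] 333 mean [ 546.9 -329.4  118. ] rect c [ 547.6 -330.7] sz [ 29.2 110. ] yaw -3.2
px [461. 236.] 239 mean [ 442.  -322.7  118.1] rect c [ 441.3 -327.7] sz [78.3 31. ] yaw -3.0
[522.35547444 334.54383841 270.09480393] 54.82814897416943 32.65
```

View pics/scene5.png

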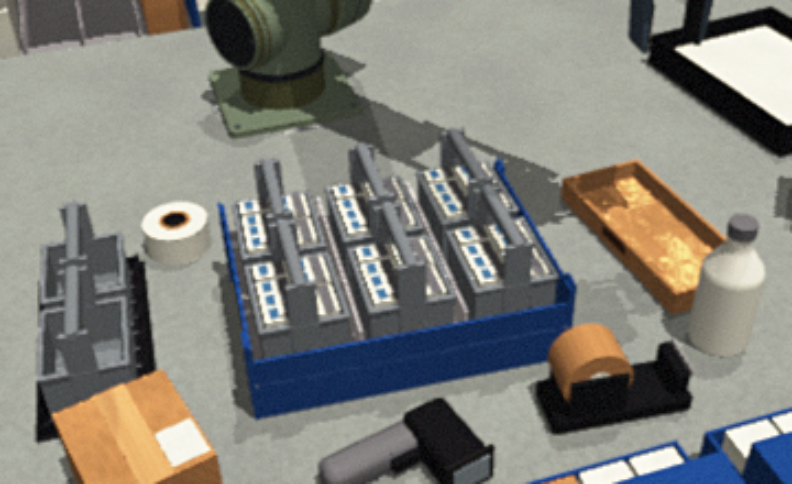

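View pics/top5.png

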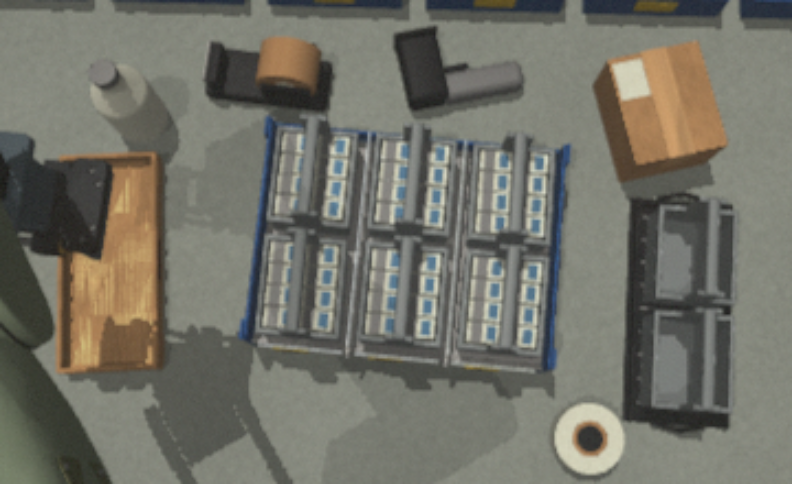

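>>> servo_tool([
  [[0, 0, 0, 0, 0, 0, 0.6], [0, 0, 0, 0, 0, 0, 0.6], [0, 0, 0, 0, 0, 0, 0.6], [0, 0, 0, 0, 0, 0, 0.6], [0, 0, 0, 0, 0, 0, 0.6]],
])

```text
time_s: 33.15
ee_pos: [522.4, 334.9, 270.5]
ee_rot: [180.0, 0.0, 176.1]
force: [0.3, 0.0, -0.0]
gripper_width: 54.7
```

```bash
python3 - <<'E'
from h import *
from m import bars
f=dict(np.load('pics/top5.npz')); bars(f,118,(300,700),(-380,-250))
print(job_done())
E
```

```text
px [463. 192.] 333 mean [ 546.9 -329.4  118. ] rect c [ 547.6 -330.7] sz [ 29.2 110. ] yaw -3.2
px [461. 244.] 343 mean [ 424.4 -321.8  118. ] rect c [ 425.4 -322.2] sz [ 31.  109.9] yaw -2.9
the job is handed in; nothing more can be done
None
```

The rack is full and I handed the job in at about 33 s of the 69 s allowed.

- **Empty tub:** I moved it from middle front to the near place of the returns tray. The returned tub in the far place was not touched.
- **Old stock:** I drew the old tub in middle rear forward to middle front.
- **Fresh tubs:** One went into middle rear and the other into left rear, so no fresh tub stands in front of an old one.

**Last checks:** In the top image all six rack bars read a height of 162 mm, which fits tubs standing flat on the deck. The tubs I placed lie within about 3 mm of their computed places. The empty tub's bar also reads level, about 3 mm from the near place. The bystanders look unmoved, and the gripper was clear at z 270 mm with about zero force.

**Disagreements:** The two cameras differ by about 2–3 mm in height and position, close to the stated calibration. In the scene image the front and rear bars of each lane merged into one blob, so individual tub positions come from the top camera only. No check failed.

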